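# Gauge a rolling pin

## Task

Lift the lid off the wooden box and lay it flat, knob up, in the middle of the cork mat. Lay the rolling pin that is in the box down in the blue bench gauge, crosswise between the two steel faces with its barrel centred on them, then slide the jaw shut on it by its knob until the pointer stands in the green band, and let go so that it stays there. Never ram the pointer to the end of its travel, and do not shove or tip the jar, tin, pepper mill and cup that stand between.

Things in the scene. Friction and masses are not known exactly. Their poses are not given: they have to be found in the camera images.
- gauge: Blue bench gauge (table caliper), fixed. Origin on the table; x = slide direction, sliding jaw at -x, sprung pad at +x before a grey housing (x 97 to 145 mm, 60 mm high). Base x -170 to 150, y -55 to 55, flat bed top z = 18 mm. Jaw and pad faces: y -30 to 30, up to 39 mm above the bed. On the housing a black pointer, moved by the pad, lies over a scale: white, 10 mm green band, red.
- jaw (a joint): Sliding jaw, m: 0 = fully open, grows as it closes toward +x of the gauge, at most 0.135. Its face stands at gauge x = -0.085 + jaw, so 150 mm from the resting pad when open. It starts partly closed (gap 40 to 100 mm), too narrow for pin and gripper: draw it back by its knob first. Friction about 10 N; stays where left.
- knob_mid (a point): Grip point of the jaw's upright round wooden knob: 28 mm diameter, 49 to 89 mm above the table; this point is on its axis 73 mm above the table, 40 mm behind (-x) the jaw face. Gripping it across the slide (along the gauge's y) keeps fingers clear of the clamped pin. Carriage under it: 75 (x) by 70 (y) mm, top 49 mm above the table.
- pad (a joint): Sprung pad of the gauge and its pointer, metres: 0 = at rest (its face at local x = 0.065 of the gauge), grows as it is pressed in toward +x, end stop at 0.020. Spring 400 N/m. The pointer stands in the green band from 0.005 to 0.015 (2 to 6 N).
- bay (a point): Point on the gauge's bed (18 mm above the table), on its centre line, midway between the pad and the fully open jaw, at local x = -0.010 of the gauge.
- pin_box: Wooden box fixed to the table under the lid; place and yaw vary. 196 (x) by 124 (y) by 64 mm high, walls 6 mm, floor top about 6 mm above the table. Origin on the table under its centre, x along its long side. Two low ribs in the middle (60 mm long in x, |y| from 12 to 20 mm, tops 14 mm above the table) cradle the pin.
- lid: Loose wooden lid on the box: plate 200 (x) by 128 (y) by 8 mm; under it a 5 mm deep block 178 x 106 mm that drops into the box with 3 mm play; in the middle a dark steel round knob, 26 mm diameter, 34 mm tall. About 280 g. Origin at the centre of the plate's underside (5 mm above the block's underside, 64 mm above the table on the box), z up; the knob spans z = 8 to 42 mm.
- rolling_pin: Olive-wood rolling pin, 170 mm: barrel 44 mm diameter, 90 mm long, a dark 22 mm handle 40 mm long on each end. About 200 g. Origin at its centre on the axis, x along the axis. Starts hidden in the box along the box's x, within 8 mm of its middle, axis 32 mm above the table. On the gauge's bed its axis is 40 mm above the table; it can roll.
- cork_mat: Cork mat fixed to the table, 230 (x) by 160 (y) by 4 mm; its place and yaw vary. Origin on the table under its centre.
- weight_jar: Bystander: white ceramic pie weight jar with a blue lid, 66 mm diameter, 126 mm tall. Origin at the centre of its underside. Stands at one of four spots between box, gauge and mat.
- flour_tin: Bystander: tin with a yellow label, 62 mm diameter, 120 mm tall. Origin at the centre of its underside. Stands at one of the four spots.
- pepper_mill: Bystander: dark wooden pepper mill, 56 mm diameter, 142 mm tall. Origin at the centre of its underside. Stands at one of the four spots.
- cup: Bystander: blue ceramic cup, 64 mm diameter, 85 mm tall. Origin at the centre of its underside. Stands at one of the four spots.
There are look-alikes about, which are no part of the job. What is shaped like the lid but red is not meant.

How it is judged:
On the way, in this order (a step that is already met when the one before it is completed fails the run):
1. the lid lies flat, knob up and released, on the cork mat (x of lid in the frame of cork_mat between -0.05 and 0.05 m and y of lid in the frame of cork_mat between -0.05 and 0.05 m and z of lid in the frame of cork_mat below 0.014 m and angle between lid's own z axis and vertical below 0.08 rad and linear speed of lid below 0.03 m/s and contact force between the fingers and lid below 0.05 N), for 0.2 s.
2. the rolling pin lies crosswise on the gauge's bed between jaw and pad, let go (x of rolling_pin in the frame of gauge between -0.06 and 0.066 m and y of rolling_pin in the frame of gauge between -0.03 and 0.03 m and z of rolling_pin in the frame of gauge below 0.045 m and angle between the x axis of rolling_pin and the y axis of gauge, either way round below 0.2 rad and contact force between the fingers and rolling_pin below 0.05 N), for 0.2 s.
At the end, for the whole second after the job is handed in: Lid flat, knob up on the cork mat, centre within 50 mm of its centre along each side; pin at rest on the gauge's bed, crosswise within 0.2 rad, middle within 30 mm of the centre line, touched by jaw and pad (over 0.3 N each); pad pressed in 5 to 15 mm (pointer in the green); robot clear (all of step 1 and x of rolling_pin in the frame of gauge between -0.06 and 0.066 m and y of rolling_pin in the frame of gauge between -0.03 and 0.03 m and z of rolling_pin in the frame of gauge below 0.045 m and angle between the x axis of rolling_pin and the y axis of gauge, either way round below 0.2 rad and value of joint pad between 0.005 and 0.015 m and contact force between each of jaw, pad and rolling_pin above 0.3 N and linear speed of rolling_pin below 0.02 m/s).
It fails at once if the pointer is rammed to the end of its travel (pad pressed in over 18.5 mm) (value of joint pad above 0.0185 m).
It fails at once if a bystander (jar, tin, mill or cup) is shoved over 25 mm (distance of any of weight_jar, flour_tin, pepper_mill, cup from where it was at the start of the episode above 0.025 m).
It fails at once if a bystander is tipped over 0.35 rad (angle between any of weight_jar, flour_tin, pepper_mill, cup's own z axis and vertical above 0.35 rad).
It also fails if it takes over 72 s, if anything falls off the work surface, if the arm or the gripper's body presses on something with over 40 N, if the wrist force passes 120 N, or if a joint passes its speed limit or range.

## Robot

A 7-joint arm with a two-finger parallel gripper is mounted at the origin on the work surface. World frame = base frame: x ahead of the robot, y to its left, z up, the work surface at z = 0. Lengths are in m, angles in rad, forces in N, time in s.
With the tool pointing down it reaches from about 0.425 to 1.025 m from the base axis. Payload 9.4 kg.
Tool frame: the origin (TCP) lies between the finger pads; the fingertips stand 25 mm ahead of it and the grasp point (between the pads) lies 6 mm ahead of it; z points along the fingers, y is the line along which they close (so a half turn about z gives the same grasp; the last joint's range is limited). The gripper opens to 85 mm and grips with 20 to 120 N. Pads are 22 mm wide; open, the fingers measure 114 mm over their backs; the gripper's body (76 mm by 85 mm) begins 54 mm behind the grasp point. The pads swing forward as they close: fully open they stand 13 mm farther back than shut.
Start: joints at [-1.263, 0.599, -0.003, 1.599, 0.002, 0.943, -0.08], TCP at [0.272, 0.672, 0.232] pointing down, gripper open.
Joint ranges: [-2.57, 2.57], [-0.35, 1.97], [-1.29, 1.29], [0.11, 2.56], [-1.05, 4.19], [0.11, 1.86], [-2.63, 2.63]. Speed limits (rad/s): [2.22, 2.22, 3.01, 3.01, 3.14, 3.14, 3.14].

## Interface

Orientations are given as [roll, pitch, yaw] about the fixed x, y, z axes, in that order (R = Rz(yaw) Ry(pitch) Rx(roll)).
In Python, from workcell import robot, eyes gives the robot as it stands.
- The arm moves only by the tool apply_moves, never from a script. Its argument "motion" is a list of rows, each a list of 5 numbers: the finger opening in mm, from 0 to 85.4, then the shift along the tool's x, y, z in units of 25 mm (1.0 is 25 mm), then the turn about the tool's z in rad. In form: [[gripper, x, y, z, yaw], ...]. A call has 1 to 10 rows; each row is the pose to reach, as a shift and turn from the pose commanded when the call began, along the tool's axes at that moment; what a row does not reach only later rows make up. A row lasts 1/10 s, in which the tool goes at most 50 mm and 8.59 degrees, less where a joint would pass 70% of its speed; a pose out of reach is approached as far as the arm can. A call with a gripper value outside its range is refused whole. The fingers move at their own pace and stop on an object; "grip_force" is the grip in N (left out, the last holds). Time passes only in rows, so rows that repeat a pose let the fingers close. It gives the time, the measured TCP pose, the force, the opening and the grip force at its end, in the units of the state.
- robot.read_state(): the state, without advancing time (a new reading comes with each control period).
- eyes.camera(name): name is "side" or "top" or "wrist"; returns a dict with "img" (384x512x3 uint8, blue, green, red), "fx", "fy", "cx", "cy" (pixels), "rvec" (rotation vector, rad) and "tvec" (3), from world to camera coordinates, as OpenCV has them. Camera axes: x right, y down, z forward; pixel columns grow to the right and rows downward; lengths in m; the calibration is good to about 2 mm. A picture is of the moment at which its call begins. There is no depth.
- robot.close_job(): hands the job in; it is judged then, once.
The state is a dict: "time_s": time; "qpos": joint angles; "joint_vel": joint speeds; "effort": joint torques, N m; "eef_pos": TCP position; "orientation": TCP orientation; "ft_force": force on the tool from outside, world axes, zero at the start; "ft_torque": the same for the moment, N m; "width": finger opening in m; "finger_force": force on a finger pad.
Only numpy, scipy, OpenCV 4.12 (cv2) and the standard library are available. Lean on these libraries where they do the work, as an engineer would, in place of code of your own. Each camera call takes 0.05 s, during which the arm holds its last target. There are 200 camera calls.

## Working session

There is one attempt and no reset: what is moved stays moved. The work goes in short steps, Python scripts to look and compute and a tool call to move; the robot and the scene stay as the last step left them, time stands still between calls to the robot, and variables do not carry over. Pictures are saved under pics/ and viewed, at most 10 in all, crops included, and the job is handed in when it is done.

Besides the shell and the picture viewer there is one more tool, called after ">>>" by a JSON object that holds its "op" and its "data", one argument or row to a line. apply_moves: Moves the arm, as the interface text tells. Its arguments: {"type":"object","properties":{"motion":{"type":"array"},"grip_force":{"type":"number"}},"required":["motion"]}

```bash
mkdir -p pics
cat > h.py <<'E'
import numpy as np, cv2
from workcell import robot, eyes
def cam(n):
    c=eyes.camera(n); c['R']=cv2.Rodrigues(np.array(c['rvec'],float))[0]; c['t']=np.array(c['tvec'],float).reshape(3); return c
def ray(c,uv,z):
    d=c['R'].T@np.array([(uv[0]-c['cx'])/c['fx'],(uv[1]-c['cy'])/c['fy'],1]); o=-c['R'].T@c['t']
    return o+d*(z-o[2])/d[2]
def proj(c,p):
    q=c['R']@np.array(p,float)+c['t']; return np.array([c['fx']*q[0]/q[2]+c['cx'],c['fy']*q[1]/q[2]+c['cy']])
E
python3 - <<'E'
from h import *
for n in ('top','side'):
    c=cam(n); cv2.imwrite(f'pics/{n}0.png',cv2.resize(c['img'],(800,600))); print(n,c['fx'],c['cx'],c['cy'],-c['R'].T@c['t'],c['R'][2])
s=robot.read_state(); print(s)
E
```

```text
top 349.32248758559393 255.16037017499735 194.58894193039697 [0.35584615 0.08895815 1.08661232] [ 0.12528264 -0.00966264 -0.99207404]
side 414.22555196339016 253.45746697357563 191.38586220000434 [ 0.2294927  -0.63438899  0.94249457] [ 0.20208113  0.6235251  -0.75523484]
{'time_s': 0.1, 'qpos': array([-1.26269696,  0.60004101, -0.00256354,  1.60002719,  0.00176713,
        0.94290959, -0.07980756]), 'joint_vel': array([ 1.30631251e-03, -2.12798441e-03,  5.81295968e-04, -3.23886042e-03,
       -9.32862394e-05,  4.46912956e-04,  1.06602501e-03]), 'effort': array([ 5.57781648e-03, -7.77995467e+01,  1.57012057e+00, -2.58627033e+01,
        1.26447339e-02,  5.53936494e-03, -8.15077328e-06]), 'eef_pos': array([0.27198243, 0.671606  , 0.23111409]), 'orientation': array([-3.14021270e+00,  9.13803313e-05,  2.75684158e+00]), 'ft_force': array([-0.08968124,  0.21656465, -0.16641063]), 'ft_torque': array([-0.07422528, -0.00736858, -0.01257861]), 'finger_force': 0.0, 'width': 0.08539100518523218}
```

View pics/top0.png

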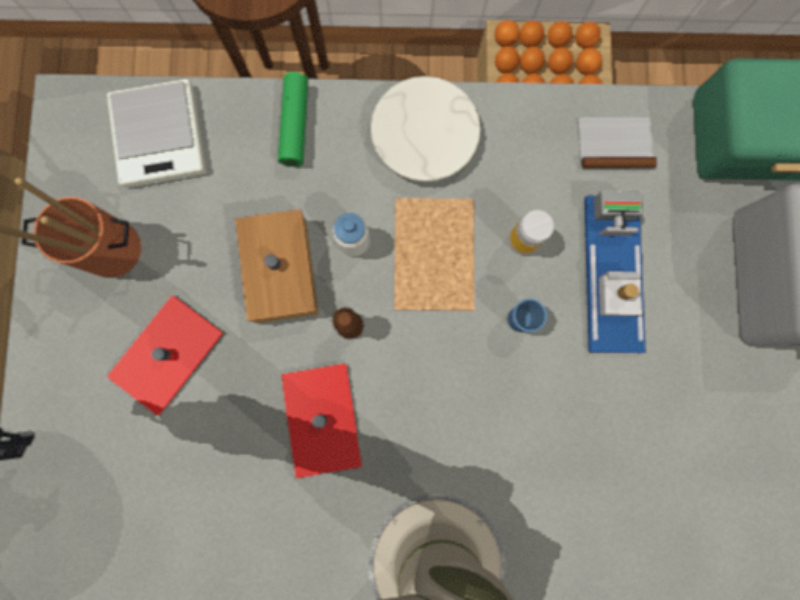

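View pics/side0.png

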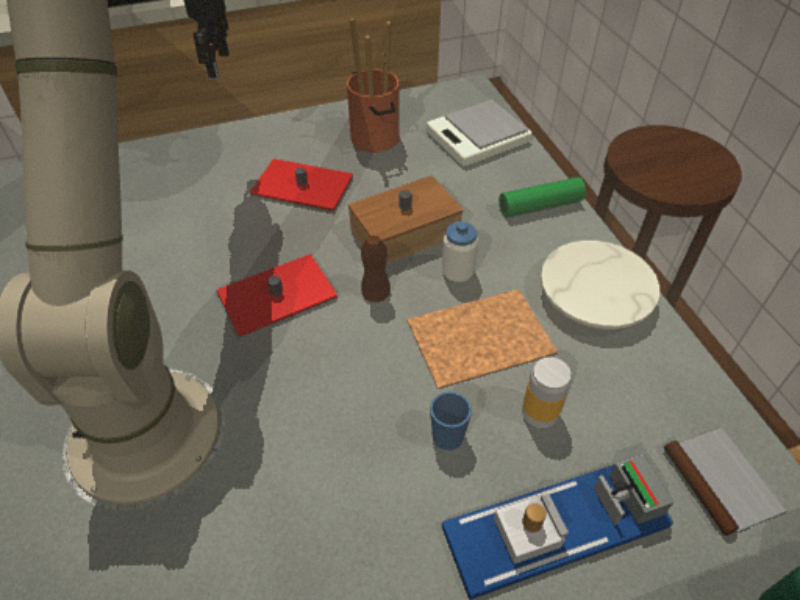

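The top view (800x600) shows three lid-shaped things. The brown wooden lid at (276,265) sits on a box. The flat red ones at (165,355) and (321,420) are look-alikes. Brown fits the description, and the side view at (405,215) shows the box walls under it. The mat is at (434,254) and the gauge at (615,272) with its housing at the top. The jar is at (350,232), the mill at (348,322), the tin at (530,230) and the cup at (528,315).

Run:
```python
from h import *
c=cam('top'); im=c['img']; hsv=cv2.cvtColor(im,cv2.COLOR_BGR2HSV); k=512/800
cv2.imwrite('pics/crop.png',cv2.resize(im[120:220,140:240],(500,500),interpolation=cv2.INTER_CUBIC))
def rect(lo,hi,win,z,name):
    x0,y0,x1,y1=[int(v*k) for v in win]; m=np.zeros(im.shape[:2],np.uint8)
    m[y0:y1,x0:x1]=cv2.inRange(hsv,lo,hi)[y0:y1,x0:x1]
    m=cv2.morphologyEx(m,cv2.MORPH_CLOSE,np.ones((5,5)))
    cs=cv2.findContours(m,0,2)[0]; q=max(cs,key=cv2.contourArea)[:,0]
    w=np.array([ray(c,p,z)[:2] for p in q])
    r=cv2.minAreaRect((w*1000).astype(np.float32)); print(name,r); return r
rect((5,80,60),(20,255,255),(225,200,325,330),.072,'lid')
rect((5,60,80),(25,255,255),(385,190,485,320),.004,'mat')
rect((100,150,40),(125,255,255),(575,180,660,365),.018,'gauge')
# knobs etc
for n,lo,hi,win,z in (('jawknob',(8,100,80),(25,255,255),(605,275,650,310),.089),('lidknob',(0,0,0),(180,90,95),(255,245,292,280),.106),
  ('jarlid',(95,80,60),(120,255,255),(325,205,375,260),.118),('mill',(0,60,0),(20,255,110),(325,300,370,345),.1),('cup',(95,80,30),(120,255,255),(505,295,552,340),.085),('tintop',(0,0,150),(180,40,255),(505,205,560,245),.12)):
    x0,y0,x1,y1=[int(v*k) for v in win]; m=cv2.inRange(hsv,lo,hi)[y0:y1,x0:x1]
    cs=cv2.findContours(m,0,2)[0]; q=max(cs,key=cv2.contourArea); (a,b),r=cv2.minEnclosingCircle(q); print(n,(a+x0,b+y0),r,ray(c,(a+x0,b+y0),z))
```

```text
lid ((554.472412109375, 312.01971435546875), (206.03536987304688, 133.2626953125), 9.383354187011719)
mat ((597.9077758789062, 9.320625305175781), (161.97067260742188, 232.92767333984375), 89.77700805664062)
gauge ((560.6144409179688, -349.0133056640625), (105.5367660522461, 310.58758544921875), 89.76229858398438)
jawknob (401.5, 186.0) 5.852449893951416 [ 0.5131929  -0.34503358  0.089     ]
lidknob (175.5, 168.5) 3.5356338024139404 [0.55125139 0.30734222 0.106     ]
jarlid (223.14814853668213, 145.61111068725586) 9.1686372756958 [0.61712537 0.17236924 0.118     ]
mill (222.06666660308838, 206.06666660308838) 10.724319458007812 [0.44629939 0.1726346  0.1       ]
cup (337.0, 202.0) 12.083146095275879 [ 0.46422567 -0.15761211  0.085     ]
tintop (340.0, 139.0) 18.788393020629883 [ 0.64139744 -0.16049715  0.12      ]
```

View pics/crop.png

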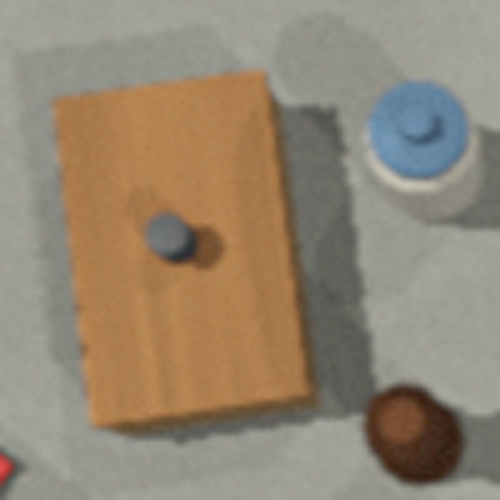

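The crop confirms it: a brown wooden lid with a dark steel knob at crop (170,237), the jar to its right and the mill below right. I'll move above it and refine the position with the wrist camera.

```bash
cat >> h.py <<'E'
def rel(x,y,z,yaw):
    from scipy.spatial.transform import Rotation as Ro
    s=robot.read_state(); R=Ro.from_euler('xyz',s['orientation']).as_matrix()
    d=R.T@(np.array([x,y,z])-s['eef_pos'])/.025
    w=(s['orientation'][2]-yaw+np.pi)%(2*np.pi)-np.pi
    print('pose',s['eef_pos'].round(4),s['orientation'].round(3),'rel',d.round(2),'turn',round(w,3),'q7',s['qpos'][6].round(2),'t',s['time_s'].round(1),'w',s['width'].round(4))
E
python3 -c "
from h import *
rel(.554,.309,.22,1.735)"
```

```text
Traceback (most recent call last):
  File "h.py", line 15, in rel
    print('pose',s['eef_pos'].round(4),s['orientation'].round(3),'rel',d.round(2),'turn',round(w,3),'q7',s['qpos'][6].round(2),'t',s['time_s'].round(1),'w',s['width'].round(4))
                                                                                                                                   ^^^^^^^^^^^^^^^^^
AttributeError: 'float' object has no attribute 'round'
```

```bash
sed -i "s/s\['time_s'\].round(1),'w',s\['width'\].round(4)/round(s['time_s'],1),'w',round(s['width'],4)/" h.py
python3 -c "
from h import *
rel(.554,.309,.22,1.735)"
```

```text
pose [0.272  0.6717 0.2312] [-3.14   0.     2.757] rel [-15.9   -9.21   0.46] turn 1.022 q7 -0.08 t 0.1 w 0.0852
```

>>> {"op": "apply_moves", "data": {
  "motion": [
    [85,-1,-0.6,0,0.05],
    [85,-2.5,-1.5,0,0.15],
    [85,-4,-2.3,0.1,0.25],
    [85,-5.6,-3.2,0.2,0.35],
    [85,-7.2,-4.2,0.3,0.45],
    [85,-8.8,-5.1,0.3,0.55],
    [85,-10.4,-6,0.4,0.65],
    [85,-12,-7,0.4,0.77],
    [85,-13.6,-7.9,0.46,0.9],
    [85,-15,-8.7,0.46,1.0]
  ],
  "grip_force": 40
}}

```text
time_s: 1.15
eef_pos: [0.5393, 0.3273, 0.2202]
orientation: [-3.142, 0.001, 1.751]
ft_force: [0.2, 0.1, 0.1]
width: 0.0844
finger_force: 0.0
```

>>> {"op": "apply_moves", "data": {
  "motion": [
    [85,-0.2,-0.4,0,0],
    [85,-0.5,-0.9,0,0.02],
    [85,-0.5,-0.9,0,0.02],
    [85,-0.5,-0.9,0,0.02]
  ]
}}

```text
time_s: 1.55
eef_pos: [0.5182, 0.3139, 0.2205]
orientation: [3.141, -0.0, 1.738]
ft_force: [0.6, 0.8, 0.3]
width: 0.0849
finger_force: 0.0
```

Run:
```python
from h import *
rel(.554,.309,.22,1.735)
c=cam('wrist'); cv2.imwrite('pics/w1.png',c['img']); print(-c['R'].T@c['t'],c['R'][2],proj(c,(.554,.309,.106)),c['fx'])
```

```text
pose [0.5182 0.3139 0.2205] [ 3.141 -0.     1.738] rel [-0.43  1.38  0.02] turn 0.003 q7 -0.28 t 1.6 w 0.0849
[0.50608405 0.38725239 0.36458486] [ 0.04902896 -0.28662103 -0.95678866] [293.41503753 200.10405096] 316.8035369682043
```

View pics/w1.png

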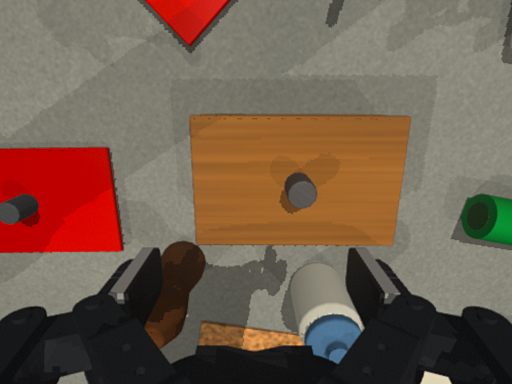

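The wrist view has the brown lid with corners at about (190,115), (411,117), (393,245) and (197,245), and the knob top near (300,190). I'll measure both.

Run:
```python
from h import *
c=cam('wrist'); im=c['img']; hsv=cv2.cvtColor(im,cv2.COLOR_BGR2HSV)
m=np.zeros(im.shape[:2],np.uint8); W=(slice(100,246),slice(170,430)); m[W]=cv2.inRange(hsv,(5,100,70),(22,255,255))[W]
m=cv2.morphologyEx(m,cv2.MORPH_CLOSE,np.ones((9,9)))
q=max(cv2.findContours(m,0,2)[0],key=cv2.contourArea)[:,0]
r=cv2.minAreaRect(np.array([ray(c,p,.072)[:2]*1000 for p in q],np.float32)); print(r)
m=cv2.inRange(hsv,(0,0,0),(180,70,140))[160:220,260:340]
q=max(cv2.findContours(m,0,2)[0],key=cv2.contourArea)[:,0]; print(q.min(0)+[260,160],q.max(0)+[260,160])
b=q.max(0)+[260,160]; a=q.min(0)+[260,160]
# top disc: lowest in image (nearest camera); take bottom/right edges
R=13*c['fx']/.27; print(R,ray(c,(b[0]-R,b[1]-R),.106),ray(c,(a[0]+R,a[1]+R),.072))
rel(*(r[0][0]/1000,r[0][1]/1000),.101,1.735)
```

```text
((560.093505859375, 315.87347412109375), (199.99713134765625, 129.46717834472656), 9.587584495544434)
[286 174] [315 208]
15253.503631802427 [-0.44331241  1.02727617  0.106     ] [-0.73469001  1.2292309   0.072     ]
pose [0.5185 0.3143 0.2205] [ 3.141 -0.     1.739] rel [-0.22  1.65  4.78] turn 0.004 q7 -0.28 t 1.6 w 0.085
```

>>> {"op": "apply_moves", "data": {
  "motion": [
    [85,-0.2,1.1,0,0],
    [85,-0.2,1.6,0.6,0],
    [85,-0.2,1.6,1.8,0],
    [85,-0.2,1.6,3,0],
    [85,-0.2,1.6,4,0],
    [85,-0.2,1.6,4.5,0],
    [85,-0.2,1.6,4.8,0],
    [85,-0.2,1.6,4.8,0],
    [10,-0.2,1.6,4.8,0],
    [10,-0.2,1.6,4.8,0]
  ],
  "grip_force": 50
}}

```text
time_s: 2.65
eef_pos: [0.5592, 0.3152, 0.1016]
orientation: [3.14, -0.001, 1.737]
ft_force: [0.4, 0.5, -0.6]
width: 0.0585
finger_force: 0.0
```

>>> {"op": "apply_moves", "data": {
  "motion": [
    [10,0,0,0,0],
    [10,0,0,0,0],
    [10,0,0,0,0],
    [10,0,0,0,0],
    [10,0,0,-0.2,0],
    [10,0,0,-0.8,0],
    [10,0,0,-1.6,0],
    [10,0,0,-2.6,0],
    [10,0,0,-3.6,0],
    [10,0,0,-4.6,0]
  ]
}}

```text
time_s: 3.65
eef_pos: [0.5584, 0.3146, 0.2173]
orientation: [3.141, 0.0, 1.737]
ft_force: [0.8, 0.0, -2.9]
width: 0.0223
finger_force: 49.2
```

Run:
```python
from h import *
rel(.598,.0095,.235,1.567)
c=cam('side'); cv2.imwrite('pics/s1.png',c['img'])
```

```text
pose [0.5584 0.3146 0.2173] [3.141 0.    1.737] rel [-12.3   -0.45  -0.71] turn 0.17 q7 -0.25 t 3.6 w 0.0223
```

View pics/s1.png

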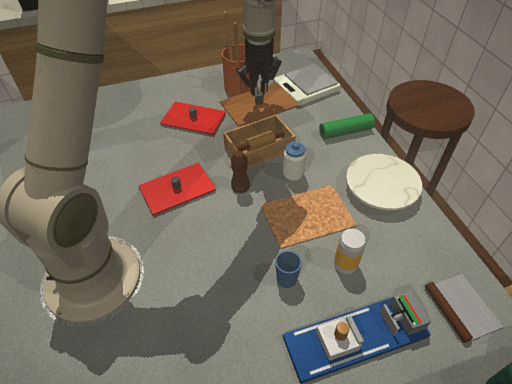

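The lid is in the gripper at (258,100) and the pin shows in the open box at (262,137). Next I carry the lid over to the mat.

>>> {"op": "apply_moves", "data": {
  "motion": [
    [10,-0.3,0,-0.5,0],
    [10,-1.1,0,-0.7,0.02],
    [10,-2.4,-0.1,-0.7,0.04],
    [10,-3.8,-0.1,-0.7,0.06],
    [10,-5.3,-0.2,-0.7,0.08],
    [10,-6.8,-0.3,-0.7,0.1],
    [10,-8.3,-0.3,-0.7,0.12],
    [10,-9.8,-0.4,-0.7,0.14],
    [10,-11,-0.45,-0.7,0.16],
    [10,-11.8,-0.45,-0.7,0.17]
  ]
}}

```text
time_s: 4.7
eef_pos: [0.5952, 0.0169, 0.2326]
orientation: [-3.14, 0.002, 1.561]
ft_force: [0.2, -0.0, -1.7]
width: 0.0223
finger_force: 49.2
```

>>> {"op": "apply_moves", "data": {
  "motion": [
    [10,0,0,0,0],
    [10,0,0,0,0],
    [10,0,0,0,0]
  ]
}}

```text
time_s: 5.0
eef_pos: [0.5957, 0.0224, 0.2326]
orientation: [-3.141, -0.0, 1.567]
ft_force: [-0.0, 0.8, -2.2]
width: 0.0221
finger_force: 49.2
```

Run:
```python
from h import *
rel(.598,.0095,.05,1.567)
for n in ('side','top'):
    c=cam(n); cv2.imwrite('pics/%s2.png'%n,c['img'])
    im=c['img'];hsv=cv2.cvtColor(im,cv2.COLOR_BGR2HSV)
```

```text
pose [0.5957 0.0224 0.2326] [-3.141 -0.     1.567] rel [-0.52  0.1   7.3 ] turn 0.0 q7 0.08 t 5.0 w 0.0221
```

View pics/side2.png

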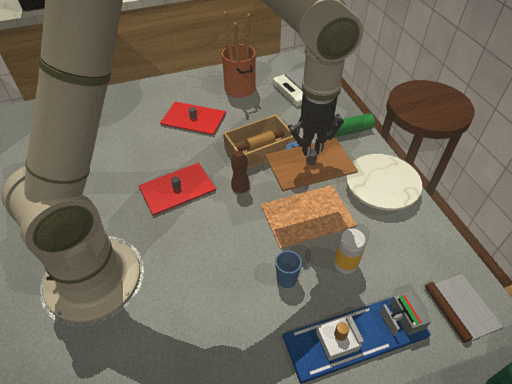

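The lid hangs level over the mat at (312,165), clear of the jar and tin. I'll lower it and let go.

>>> {"op": "apply_moves", "data": {
  "motion": [
    [10,-0.5,0.1,0.6,0],
    [10,-0.5,0.1,1.6,0],
    [10,-0.5,0.1,2.8,0],
    [10,-0.5,0.1,4,0],
    [10,-0.5,0.1,5.2,0],
    [10,-0.5,0.1,6.2,0],
    [10,-0.5,0.1,6.8,0],
    [10,-0.5,0.1,7.2,0],
    [10,-0.5,0.1,7.4,0],
    [10,-0.5,0.1,7.4,0]
  ]
}}

```text
time_s: 6.1
eef_pos: [0.5988, 0.0094, 0.0478]
orientation: [3.142, 0.0, 1.567]
ft_force: [0.2, 0.4, -2.3]
width: 0.0221
finger_force: 49.3
```

>>> {"op": "apply_moves", "data": {
  "motion": [
    [10,0,0,0.05,0],
    [30,0,0,0.05,0],
    [60,0,0,0.05,0],
    [85,0,0,0.05,0],
    [85,0,0,0.05,0],
    [85,0,0,-1,0],
    [85,0,0,-2.5,0],
    [85,0,0,-4.5,0],
    [85,0,0,-6.5,0],
    [85,0,0,-7.6,0]
  ]
}}

```text
time_s: 7.1
eef_pos: [0.5997, 0.0092, 0.2421]
orientation: [3.137, -0.0, 1.566]
ft_force: [0.6, 0.4, 0.2]
width: 0.0853
finger_force: 0.0
```

Run:
```python
from h import *
rel(.5,.24,.24,3.30)
c=cam('side'); im=c['img']; hsv=cv2.cvtColor(im,cv2.COLOR_BGR2HSV)
m=np.zeros(im.shape[:2],np.uint8); W=(slice(175,260),slice(250,370)); 
m=cv2.inRange(hsv,(5,100,40),(22,255,255)); 
cv2.imwrite('pics/s3.png',cv2.resize(im[80:384,130:512],(764,608)[:2] if 0 else (750,597)))
```

```text
pose [0.5997 0.0092 0.2421] [ 3.137 -0.     1.566] rel [ 9.21 -4.03  0.07] turn -1.734 q7 0.1 t 7.1 w 0.0853
```

View pics/s3.png

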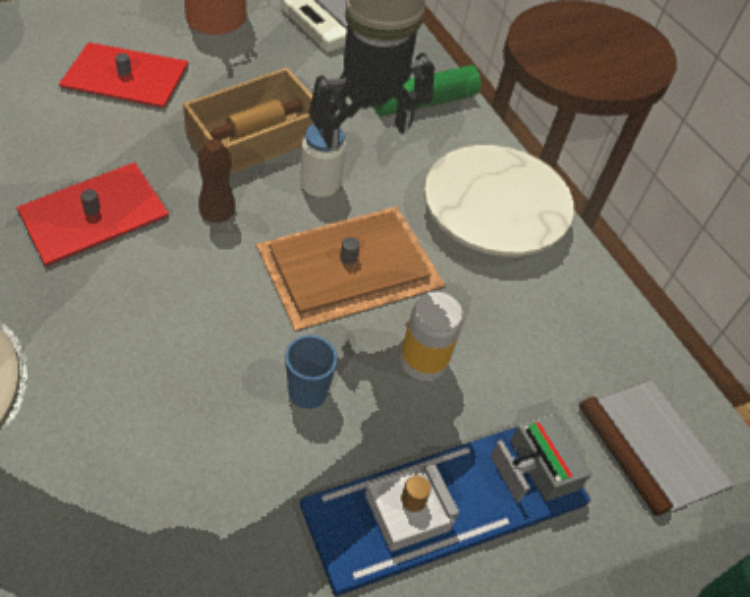

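The lid lies centred on the mat (crop 350,260), knob up. Next I open the jaw, starting with a move above its knob to look.

```bash
python3 -c "
from h import *
rel(.5,-.349,.22,0)"
```

```text
pose [0.6011 0.0092 0.2451] [ 3.133e+00 -1.000e-03  1.566e+00] rel [-14.35  -3.99   0.95] turn 1.566 q7 0.1 t 7.2 w 0.0851
```

>>> {"op": "apply_moves", "data": {
  "motion": [
    [85,-0.8,-0.2,0,0.12],
    [85,-2.2,-0.5,0,0.27],
    [85,-3.7,-0.9,0,0.42],
    [85,-5.3,-1.3,0,0.57],
    [85,-6.9,-1.8,0,0.72],
    [85,-8.5,-2.3,0,0.87],
    [85,-10.1,-2.8,0,1.0],
    [85,-11.6,-3.3,0.2,1.15],
    [85,-13,-3.7,0.5,1.3],
    [85,-14,-4,0.8,1.44]
  ]
}}

```text
time_s: 8.15
eef_pos: [0.4961, -0.3425, 0.2179]
orientation: [3.141, -0.0, 0.119]
ft_force: [0.8, 1.0, -0.5]
width: 0.0852
finger_force: 0.0
```

>>> {"op": "apply_moves", "data": {
  "motion": [
    [85,0,0,0,0.12],
    [85,0,0,0,0.12],
    [85,0,0,0,0.12],
    [85,0,0,0,0.12]
  ]
}}

```text
time_s: 8.55
eef_pos: [0.4977, -0.3393, 0.2179]
orientation: [-3.141, -0.0, 0.011]
ft_force: [0.1, 0.5, 0.7]
width: 0.0846
finger_force: 0.0
```

Run:
```python
from h import *
rel(.513,-.349,.081,0)
c=cam('wrist'); im=c['img']; cv2.imwrite('pics/w4.png',im); print(-c['R'].T@c['t'],proj(c,(.513,-.347,.089)),proj(c,(.575,-.349,.018)))
hsv=cv2.cvtColor(im,cv2.COLOR_BGR2HSV)
m=cv2.inRange(hsv,(8,90,60),(25,255,255)); q=max(cv2.findContours(m,0,2)[0],key=cv2.contourArea); print(cv2.boundingRect(q),cv2.contourArea(q))
m=cv2.inRange(hsv,(105,150,40),(125,255,255)); q=max(cv2.findContours(m,0,2)[0],key=cv2.contourArea)
h=cv2.approxPolyDP(cv2.convexHull(q),4,True)[:,0]; print([(tuple(p.tolist()),ray(c,p,.018)[:2].round(4).tolist()) for p in h])
```

```text
pose [ 0.4977 -0.3393  0.2179] [-3.141 -0.     0.011] rel [0.61 0.4  5.48] turn 0.011 q7 -0.5 t 8.6 w 0.0846
[ 0.5722878  -0.33833507  0.36198783] [263.03807934 166.95874797] [264.32204671  93.72315432]
(39, 0, 76, 67) 2136.0
[((327, 0), [0.6614, -0.4072]), ((310, 242), [0.4071, -0.4071]), ((221, 242), [0.4058, -0.301]), ((215, 0), [0.6601, -0.2999])]
```

View pics/w4.png

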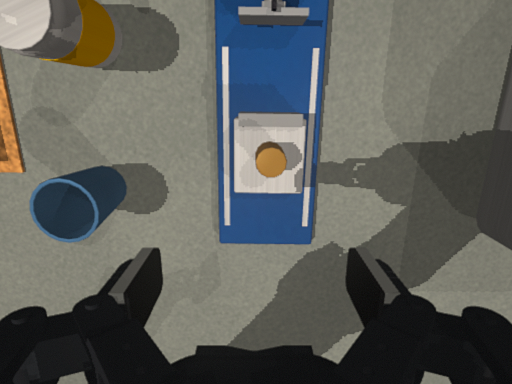

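The wrist view has the jaw knob top at (271,159), the gauge base edges at x 215–327 px and its near end at row 242. That puts the gauge at about (0.576,-0.353) with yaw about 0, and the knob at about (0.520,-0.354).

>>> {"op": "apply_moves", "data": {
  "motion": [
    [85,0.5,0.4,0.5,0.01],
    [85,0.85,0.57,1.7,0.01],
    [85,0.85,0.57,3,0.01],
    [85,0.85,0.57,4.2,0.01],
    [85,0.85,0.57,5,0.01],
    [85,0.85,0.57,5.4,0.01],
    [85,0.85,0.57,5.45,0.01],
    [10,0.85,0.57,5.45,0.01],
    [10,0.85,0.57,5.45,0.01],
    [10,0.85,0.57,5.45,0.01]
  ],
  "grip_force": 40
}}

```text
time_s: 9.6
eef_pos: [0.5192, -0.3544, 0.0827]
orientation: [3.141, -0.002, -0.003]
ft_force: [-0.6, 0.0, 0.3]
width: 0.0435
finger_force: 0.0
```

>>> {"op": "apply_moves", "data": {
  "motion": [
    [10,0,0,0,0],
    [10,0,0,0,0],
    [10,0,0,0,0],
    [10,-0.3,0,0,0],
    [10,-0.8,0,0,0],
    [10,-1.3,0,0,0],
    [10,-1.8,0,0,0],
    [10,-2.3,0,0,0],
    [10,-2.6,0,0,0],
    [10,-2.6,0,0,0]
  ]
}}

```text
time_s: 10.6
eef_pos: [0.4555, -0.3538, 0.0827]
orientation: [3.141, -0.004, -0.002]
ft_force: [3.8, 2.0, 5.1]
width: 0.0249
finger_force: 40.1
```

>>> {"op": "apply_moves", "data": {
  "motion": [
    [50,0,0,0,0],
    [85,0,0,0,0],
    [85,0,0,0,0],
    [85,0,0,-1,0],
    [85,0,0,-2.4,0],
    [85,0,0,-4.2,-0.1],
    [85,0,0,-6,-0.24],
    [85,0.3,-1,-6.4,-0.38],
    [85,0.5,-2.5,-6.4,-0.52],
    [85,0.8,-4,-6.4,-0.66]
  ]
}}

```text
time_s: 11.6
eef_pos: [0.4736, -0.2534, 0.2423]
orientation: [3.141, -0.0, 0.661]
ft_force: [0.9, 0.6, 1.1]
width: 0.0853
finger_force: 0.0
```

```bash
python3 -c "
from h import *
rel(.545,.29,.24,3.31)
c=cam('top');cv2.imwrite('pics/t5.png',c['img'])"
```

```text
pose [ 0.4736 -0.2534  0.2423] [ 3.141 -0.     0.661] rel [ 15.6  -15.4    0.08] turn -2.649 q7 -0.14 t 11.6 w 0.0853
```

>>> {"op": "apply_moves", "data": {
  "motion": [
    [85,0.8,-0.8,0,-0.14],
    [85,2,-2,0,-0.28],
    [85,3.2,-3.2,0,-0.42],
    [85,4.4,-4.4,0,-0.56],
    [85,5.6,-5.6,0,-0.7],
    [85,6.8,-6.8,0,-0.84],
    [85,8,-8,0,-0.98],
    [85,9.2,-9.2,0,-1.12],
    [85,10.4,-10.4,0,-1.26],
    [85,11.6,-11.6,0,-1.4]
  ]
}}

```text
time_s: 12.65
eef_pos: [0.5265, 0.154, 0.2416]
orientation: [-3.141, 0.0, 2.062]
ft_force: [0.5, -0.7, -0.1]
width: 0.0851
finger_force: 0.0
```

```bash
python3 -c "
from h import *
rel(.545,.29,.24,3.31)"
```

```text
pose [0.5265 0.154  0.2416] [-3.141  0.     2.062] rel [4.45 3.22 0.06] turn -1.248 q7 0.22 t 12.7 w 0.0851
```

>>> {"op": "apply_moves", "data": {
  "motion": [
    [85,0.8,0.5,0,-0.14],
    [85,1.8,1.2,0,-0.28],
    [85,2.8,1.9,0,-0.42],
    [85,3.6,2.6,0,-0.56],
    [85,4.4,3.2,0,-0.7],
    [85,4.4,3.2,0,-0.84],
    [85,4.4,3.2,0,-0.98],
    [85,4.4,3.2,0,-1.12],
    [85,4.4,3.2,0,-1.25],
    [85,4.4,3.2,0,-1.25]
  ]
}}

```text
time_s: 13.65
eef_pos: [0.546, 0.2866, 0.2413]
orientation: [-3.141, -0.001, -2.976]
ft_force: [-1.1, 0.5, -1.0]
width: 0.085
finger_force: 0.0
```

>>> {"op": "apply_moves", "data": {
  "motion": [
    [85,0,0,0,0],
    [85,0,0,0,0]
  ]
}}

```text
time_s: 13.85
eef_pos: [0.5459, 0.2871, 0.2415]
orientation: [-3.141, -0.0, -2.98]
ft_force: [0.2, 0.8, -0.3]
width: 0.0848
finger_force: 0.0
```

Run:
```python
from h import *
rel(.559,.3155,.12,3.31)
c=cam('wrist'); im=c['img']; cv2.imwrite('pics/w6.png',im); print(-c['R'].T@c['t'],proj(c,(.559,.3155,.054)))
```

```text
pose [0.5459 0.2871 0.2415] [-3.141 -0.    -2.98 ] rel [-0.7   1.04  4.86] turn -0.007 q7 1.07 t 13.8 w 0.0848
[0.47293977 0.27534229 0.38556471] [277.4466384  184.39690975]
```

View pics/w6.png

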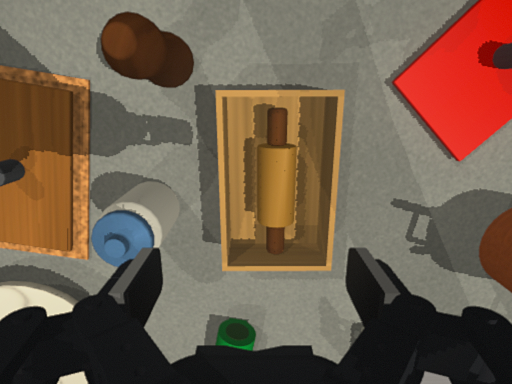

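The wrist view shows the pin in the box: the barrel spans rows 144–228 around column 277, with handles from 108 to 253, parallel to the box walls.

Run:
```python
from h import *
c=cam('wrist')
for p,z in (((277,144),.05),((277,228),.05),((278,108),.038),((275.5,253),.038),((258,186),.032),((296.5,186),.032)): print(p,ray(c,p,z).round(4))
m=(ray(c,(277,144),.05)+ray(c,(277,228),.05))/2; print(m)
rel(m[0],m[1],.040,-2.975)
```

```text
(277, 144) [0.5165 0.3075 0.05  ]
(277, 228) [0.611  0.3252 0.05  ]
(278, 108) [0.4804 0.3027 0.038 ]
(275.5, 253) [0.6486 0.3313 0.038 ]
(258, 186) [0.5702 0.2965 0.032 ]
(296.5, 186) [0.563  0.3405 0.032 ]
[0.56377718 0.31635991 0.05      ]
pose [0.5459 0.2873 0.2416] [-3.141 -0.    -2.978] rel [-0.9   1.03  8.06] turn -0.003 q7 1.07 t 13.9 w 0.085
```

>>> {"op": "apply_moves", "data": {
  "motion": [
    [64,-0.5,0.6,1,0],
    [64,-0.95,1.06,2.4,0],
    [64,-0.95,1.06,3.6,0],
    [64,-0.95,1.06,4.6,0],
    [64,-0.95,1.06,5.4,0],
    [64,-0.95,1.06,6.2,0],
    [64,-0.95,1.06,7,0],
    [64,-0.95,1.06,7.6,0],
    [64,-0.95,1.06,8,0],
    [64,-0.95,1.06,8,0]
  ],
  "grip_force": 40
}}

```text
time_s: 14.95
eef_pos: [0.5644, 0.3172, 0.0404]
orientation: [-3.141, -0.002, -2.976]
ft_force: [-0.6, 0.1, 0.8]
width: 0.0638
finger_force: 0.0
```

>>> {"op": "apply_moves", "data": {
  "motion": [
    [30,0,0,0,0],
    [30,0,0,0,0],
    [30,0,0,0,0],
    [30,0,0,0,0],
    [30,0,0,-0.3,0],
    [30,0,0,-1.2,0],
    [30,0,0,-2.6,0],
    [30,0,0,-4.2,0],
    [30,0,0,-5.8,0],
    [30,0,0,-7.4,0]
  ]
}}

```text
time_s: 15.95
eef_pos: [0.5644, 0.3177, 0.2289]
orientation: [3.141, 0.0, -2.976]
ft_force: [0.3, 0.4, -2.5]
width: 0.0342
finger_force: 33.7
```

```bash
python3 -c "
from h import *
rel(.566,-.353,.24,1.571)"
```

```text
pose [0.5644 0.3177 0.2289] [ 3.141  0.    -2.976] rel [  4.36 -26.47  -0.46] turn 1.736 q7 1.05 t 15.9 w 0.0342
```

>>> {"op": "apply_moves", "data": {
  "motion": [
    [30,0.1,-0.8,-0.4,0.05],
    [30,0.3,-2.2,-0.4,0.15],
    [30,0.6,-3.8,-0.4,0.27],
    [30,0.8,-5.4,-0.4,0.39],
    [30,1.1,-7,-0.4,0.51],
    [30,1.4,-8.6,-0.4,0.63],
    [30,1.7,-10.2,-0.4,0.75],
    [30,2,-11.8,-0.4,0.87],
    [30,2.2,-13.4,-0.4,0.99],
    [30,2.4,-15,-0.4,1.1]
  ]
}}

```text
time_s: 16.95
eef_pos: [0.5665, -0.0642, 0.2367]
orientation: [3.142, -0.0, 2.201]
ft_force: [-0.1, 0.3, -2.0]
width: 0.0343
finger_force: 33.7
```

```bash
python3 -c "
from h import *
rel(.566,-.353,.24,1.571)"
```

```text
pose [ 0.5665 -0.0642  0.2367] [ 3.142 -0.     2.201] rel [-9.32 -6.82 -0.14] turn 0.63 q7 0.75 t 16.9 w 0.0343
```

>>> {"op": "apply_moves", "data": {
  "motion": [
    [30,-1.2,-0.9,0,0.1],
    [30,-2.5,-1.8,0,0.2],
    [30,-3.8,-2.8,0,0.3],
    [30,-5.1,-3.7,0,0.4],
    [30,-6.4,-4.6,0,0.5],
    [30,-7.5,-5.5,0,0.58],
    [30,-8.4,-6.2,0,0.62],
    [30,-9,-6.5,0,0.63],
    [30,-9,-6.5,0,0.63],
    [30,-9,-6.5,0,0.63]
  ]
}}

```text
time_s: 17.95
eef_pos: [0.5704, -0.3388, 0.2362]
orientation: [-3.141, -0.001, 1.578]
ft_force: [0.0, 1.4, -3.0]
width: 0.0344
finger_force: 33.7
```

Run:
```python
from h import *
rel(.566,-.353,.049,1.571)
c=cam('side'); im=c['img']; e=robot.read_state()['eef_pos']
for dz in (0,-.0085,-.015): print(dz,[proj(c,e+np.array([0,y,dz])).round(1).tolist() for y in (-.085,-.045,0,.045,.085)])
p=proj(c,e).astype(int); x0,y0=p[0]-60,p[1]-60
cr=im[y0:y0+120,x0:x0+120]; cv2.imwrite('pics/s7.png',cv2.resize(cr,(600,600),interpolation=cv2.INTER_CUBIC)); print(x0,y0)
```

```text
pose [ 0.5704 -0.3388  0.2362] [-3.141e+00 -1.000e-03  1.578e+00] rel [-0.58 -0.18  7.49] turn 0.007 q7 0.69 t 17.9 w 0.0344
0 [[401.6, 320.2], [389.8, 300.3], [377.4, 279.5], [365.8, 260.2], [356.2, 244.0]]
-0.0085 [[400.3, 322.2], [388.7, 302.4], [376.4, 281.7], [365.0, 262.4], [355.5, 246.4]]
-0.015 [[399.4, 323.7], [387.8, 304.0], [375.7, 283.4], [364.4, 264.1], [354.9, 248.1]]
317 219
```

View pics/s7.png

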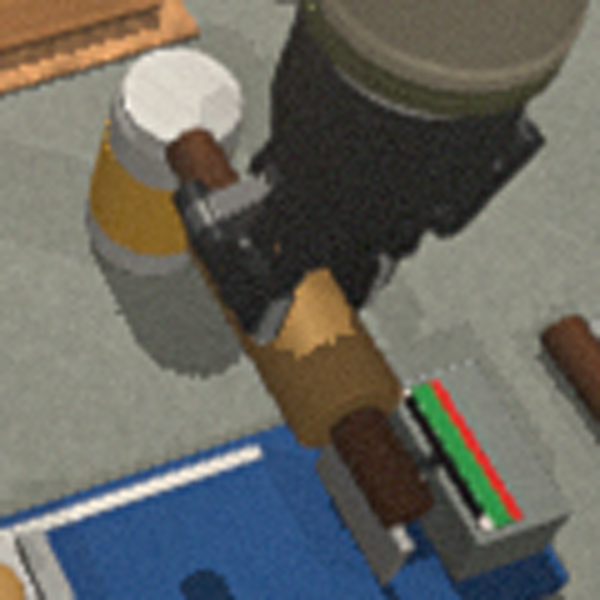

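The pin is held level, its near handle tip at crop (405,515), which matches an axis about 9–12 mm below the TCP. The pad and housing are at crop (370,510) and (490,450). I'll lower it in the bay.

>>> {"op": "apply_moves", "data": {
  "motion": [
    [30,-0.5,-0.1,0.5,0.01],
    [30,-0.57,-0.15,1.5,0.01],
    [30,-0.57,-0.15,2.8,0.01],
    [30,-0.57,-0.15,4,0.01],
    [30,-0.57,-0.15,5.2,0.01],
    [30,-0.57,-0.15,6.2,0.01],
    [30,-0.57,-0.15,6.8,0.01],
    [30,-0.57,-0.15,7.15,0.01],
    [30,-0.57,-0.15,7.25,0.01],
    [30,-0.57,-0.15,7.25,0.01]
  ]
}}

```text
time_s: 19.0
eef_pos: [0.567, -0.3544, 0.0558]
orientation: [3.141, 0.0, 1.567]
ft_force: [-0.1, 0.2, -1.9]
width: 0.0343
finger_force: 33.7
```

>>> {"op": "apply_moves", "data": {
  "motion": [
    [30,0,0,0.05,0],
    [30,0,0,0.05,0],
    [30,0,0,0.1,0],
    [30,0,0,0.1,0]
  ]
}}

```text
time_s: 19.4
eef_pos: [0.5669, -0.3542, 0.0532]
orientation: [3.141, 0.0, 1.567]
ft_force: [-0.1, 0.4, -2.3]
width: 0.0342
finger_force: 33.7
```

>>> {"op": "apply_moves", "data": {
  "motion": [
    [30,0,0,0.05,0],
    [30,0,0,0.1,0],
    [30,0,0,0.1,0]
  ]
}}

```text
time_s: 19.7
eef_pos: [0.5669, -0.3543, 0.0509]
orientation: [3.141, 0.0, 1.567]
ft_force: [-0.8, 0.2, 3.9]
width: 0.0343
finger_force: 36.0
```

>>> {"op": "apply_moves", "data": {
  "motion": [
    [30,0,0,0.03,0],
    [30,0,0,0.06,0],
    [30,0,0,0.06,0]
  ]
}}

```text
time_s: 20.0
eef_pos: [0.567, -0.3543, 0.0507]
orientation: [3.14, -0.0, 1.567]
ft_force: [-3.2, 4.1, 17.7]
width: 0.0341
finger_force: 40.9
```

>>> {"op": "apply_moves", "data": {
  "motion": [
    [30,0,0,-0.06,0],
    [45,0,0,-0.06,0],
    [60,0,0,-0.06,0],
    [75,0,0,-0.06,0],
    [75,0,0,-0.06,0],
    [75,0,0,-0.8,0],
    [75,0,0,-2,0],
    [75,0,0,-3.5,0],
    [75,0,0,-5,0],
    [75,0,0,-6,0]
  ]
}}

```text
time_s: 21.0
eef_pos: [0.5671, -0.3547, 0.2015]
orientation: [3.14, 0.001, 1.567]
ft_force: [0.5, -0.2, -0.0]
width: 0.075
finger_force: 0.0
```

Run:
```python
from h import *
rel(.42,-.354,.215,0.0)
c=cam('side'); im=c['img']; hsv=cv2.cvtColor(im,cv2.COLOR_BGR2HSV)
print([(y,proj(c,(.567,-.354+y,.04)).round(1).tolist()) for y in (-.085,-.045,.045,.085)])
m=np.zeros(im.shape[:2],np.uint8); W=(slice(295,384),slice(330,450)); m[W]=cv2.inRange(hsv,(3,90,20),(25,255,255))[W]
for q in cv2.findContours(m,0,2)[0]:
    if cv2.contourArea(q)>15: print(cv2.boundingRect(q),cv2.contourArea(q),cv2.minAreaRect(q))
```

```text
pose [ 0.5671 -0.3547  0.2015] [3.140e+00 1.000e-03 1.567e+00] rel [ 0.   -5.88 -0.55] turn 1.567 q7 0.72 t 21.0 w 0.075
[(-0.085, [379.8, 366.8]), (-0.045, [370.4, 348.7]), (0.045, [351.1, 311.5]), (0.085, [343.2, 296.3])]
(431, 295, 19, 26) 186.0 ((443.45269775390625, 305.0337829589844), (30.805627822875977, 9.299812316894531), 54.46232223510742)
(340, 295, 42, 73) 1074.0 ((360.3000183105469, 330.10003662109375), (79.15680694580078, 19.230182647705078), 63.43495178222656)
```

The pin is down and released; the colour blob at x 340–382, y 295–368 matches the expected place and angle. Now for the jaw knob.

>>> {"op": "apply_moves", "data": {
  "motion": [
    [75,0,-0.3,-0.5,0.14],
    [75,0,-0.9,-0.5,0.28],
    [75,0,-1.6,-0.5,0.42],
    [75,0,-2.3,-0.5,0.56],
    [75,0,-3,-0.5,0.7],
    [75,0,-3.6,-0.5,0.84],
    [75,0,-4.1,-0.5,0.98],
    [75,0,-4.4,-0.5,1.12],
    [75,0,-4.4,-0.5,1.26],
    [75,0,-4.4,-0.5,1.4]
  ]
}}

```text
time_s: 22.05
eef_pos: [0.4564, -0.3537, 0.2113]
orientation: [-3.142, -0.0, 0.161]
ft_force: [-0.3, 0.7, -0.4]
width: 0.0753
finger_force: 0.0
```

>>> {"op": "apply_moves", "data": {
  "motion": [
    [75,0,0,0,0.13],
    [75,0,0,0,0.167],
    [75,0,0,0,0.167],
    [75,0,0,0,0.167]
  ]
}}

```text
time_s: 22.45
eef_pos: [0.4567, -0.3537, 0.2113]
orientation: [3.142, 0.0, 0.003]
ft_force: [0.5, 0.0, -0.2]
width: 0.0751
finger_force: 0.0
```

Run:
```python
from h import *
c=cam('wrist'); im=c['img']; hsv=cv2.cvtColor(im,cv2.COLOR_BGR2HSV)
print(proj(c,(.455,-.354,.089)),proj(c,(.567,-.354,.062)))
m=cv2.inRange(hsv,(8,90,50),(25,255,255))
for q in cv2.findContours(m,0,2)[0]:
    if cv2.contourArea(q)>200: b=cv2.boundingRect(q); print(b,cv2.contourArea(q),ray(c,(b[0]+b[2]/2,b[1]+b[3]/2),.089))
rel(.457,-.354,.081,0)
```

```text
[254.31847869 187.45299254] [254.84501939  52.45948856]
(239, 166, 31, 37) 861.5 [ 0.45767862 -0.35414665  0.089     ]
(158, 29, 190, 52) 7182.0 [ 0.56189654 -0.35251342  0.089     ]
(2, 0, 85, 21) 981.5 [ 0.59201552 -0.19650762  0.089     ]
pose [ 0.4567 -0.3537  0.2114] [-3.142e+00 -0.000e+00  2.000e-03] rel [0.01 0.01 5.21] turn 0.002 q7 -0.4 t 22.5 w 0.0749
```

>>> {"op": "apply_moves", "data": {
  "motion": [
    [75,0,0,1,0],
    [75,0,0,2.4,0],
    [75,0,0,3.8,0],
    [75,0,0,4.8,0],
    [75,0,0,5.2,0],
    [75,0,0,5.2,0],
    [10,0,0,5.2,0],
    [10,0,0,5.2,0],
    [10,0,0,5.2,0],
    [10,0,0,5.2,0]
  ],
  "grip_force": 40
}}

```text
time_s: 23.5
eef_pos: [0.4572, -0.3538, 0.0826]
orientation: [3.141, -0.002, 0.0]
ft_force: [0.6, 1.5, 8.3]
width: 0.0248
finger_force: 38.8
```

>>> {"op": "apply_moves", "data": {
  "motion": [
    [10,0,0,0,0],
    [10,0.2,0,0,0],
    [10,0.5,0,0,0],
    [10,0.9,0,0,0],
    [10,1.3,0,0,0],
    [10,1.7,0,0,0],
    [10,2,0,0,0],
    [10,2.2,0,0,0],
    [10,2.4,0,0,0],
    [10,2.5,0,0,0]
  ]
}}

```text
time_s: 24.5
eef_pos: [0.5169, -0.354, 0.0826]
orientation: [-3.141, 0.002, -0.001]
ft_force: [-9.6, 1.9, 14.6]
width: 0.0252
finger_force: 39.5
```

>>> {"op": "apply_moves", "data": {
  "motion": [
    [10,0.1,0,0,0],
    [10,0.2,0,0,0],
    [10,0.3,0,0,0],
    [10,0.4,0,0,0],
    [10,0.5,0,0,0],
    [10,0.6,0,0,0],
    [10,0.7,0,0,0],
    [10,0.8,0,0,0],
    [10,0.9,0,0,0],
    [10,0.9,0,0,0]
  ]
}}

```text
time_s: 25.5
eef_pos: [0.5395, -0.354, 0.0826]
orientation: [-3.141, 0.002, -0.001]
ft_force: [-8.2, 2.0, 12.0]
width: 0.0252
finger_force: 39.4
```

```bash
cat > look.py <<'E'
from h import *
import sys
rel(.567,-.354,.081,0)
c=cam('side'); im=c['img']; hsv=cv2.cvtColor(im,cv2.COLOR_BGR2HSV); cv2.imwrite('pics/%s.png'%sys.argv[1],im)
def show(n,lo,hi,W):
    m=np.zeros(im.shape[:2],np.uint8); m[W]=cv2.inRange(hsv,lo,hi)[W]
    for q in cv2.findContours(m,0,2)[0]:
        if cv2.contourArea(q)>6: print(n,cv2.boundingRect(q),cv2.contourArea(q))
show('green',(45,120,60),(80,255,255),(slice(280,340),slice(380,440)))
show('red',(0,150,80),(6,255,255),(slice(280,340),slice(380,440)))
show('pin',(6,90,50),(25,255,255),(slice(285,384),slice(330,420)))
# sample brightness/hue along gauge x on the scale (top z .06)
for y in (-.375,-.365,-.354,-.344,-.334):
    r=[]
    for x in np.arange(.674,.722,.002):
        u,v=proj(c,(x,y,.061)).round().astype(int); h,s,val=hsv[v,u]; b='K' if val<60 else 'W' if s<60 and val>170 else '.' if s<80 else 'G' if 40<h<85 else 'R' if h<8 or h>172 else '?'
        r.append(b)
    print(y,''.join(r))
E
python3 look.py s8
```

```text
pose [ 0.5395 -0.354   0.0826] [-3.141e+00  2.000e-03 -1.000e-03] rel [ 1.1  -0.    0.06] turn -0.001 q7 -0.36 t 25.5 w 0.0252
green (400, 296, 19, 28) 90.0
red (404, 295, 17, 28) 17.5
pin (343, 319, 11, 19) 127.5
pin (371, 314, 25, 49) 395.5
-0.375 KKGGGGG??RR.............
-0.365 KKKGGGG?RRR.............
-0.354 KKKGGGGG?R..............
-0.344 .KGGGGGGRRR.............
-0.334 .KGGGGGG?R..............
```

```bash
sed -i 's/np.arange(.674,.722,.002)/np.arange(.660,.700,.001)/' look.py; python3 look.py s9
python3 - <<'E'
from h import *
c=dict(cam('side')); im=c['img']
for x in np.arange(.662,.696,.002):
    u,v=proj(c,(x,-.36,.061)).round().astype(int); print(round(x,3),(u,v),im[v,u].tolist(),end=' ')
E
```

```text
pose [ 0.5395 -0.354   0.0826] [-3.141e+00  2.000e-03 -1.000e-03] rel [ 1.1  -0.    0.06] turn -0.001 q7 -0.36 t 25.6 w 0.0253
green (400, 296, 19, 28) 89.0
red (404, 295, 17, 28) 19.5
pin (343, 319, 11, 19) 129.5
pin (371, 314, 25, 49) 400.5
-0.375 .............KKKKKGGGGGGGGGG???RRRR.....
-0.365 ....K.........KKKKKKGGGGGGG???RRRRR.....
-0.354 ..KKKKKKKKKKKKKKKKKGGGGGGGGGG???RR......
-0.344 KK..KKK........KKGGGGGGGGGGGGGRRRRR.....
-0.334 ................KKGGGGGGGGGGG??RRR......
0.662 (np.int64(402), np.int64(315)) [77, 81, 82] 0.664 (np.int64(402), np.int64(315)) [77, 81, 82] 0.666 (np.int64(403), np.int64(314)) [57, 61, 59] 0.668 (np.int64(404), np.int64(314)) [83, 89, 87] 0.67 (np.int64(405), np.int64(314)) [123, 132, 131] 0.672 (np.int64(406), np.int64(314)) [84, 89, 89] 0.674 (np.int64(406), np.int64(313)) [56, 61, 62] 0.676 (np.int64(407), np.int64(313)) [11, 13, 16] 0.678 (np.int64(408), np.int64(313)) [33, 55, 30] 0.68 (np.int64(409), np.int64(312)) [74, 153, 55] 0.682 (np.int64(409), np.int64(312)) [74, 153, 55] 0.684 (np.int64(410), np.int64(312)) [70, 148, 51] 0.686 (np.int64(411), np.int64(312)) [78, 158, 54] 0.688 (np.int64(412), np.int64(311)) [54, 100, 144] 0.69 (np.int64(413), np.int64(311)) [38, 52, 219] 0.692 (np.int64(413), np.int64(311)) [38, 52, 219] 0.694 (np.int64(414), np.int64(311)) [56, 57, 224]
```

>>> {"op": "apply_moves", "data": {
  "motion": [
    [10,0.05,0,0,0],
    [10,0.1,0,0,0],
    [10,0.15,0,0,0],
    [10,0.2,0,0,0],
    [10,0.25,0,0,0],
    [10,0.3,0,0,0],
    [10,0.35,0,0,0],
    [10,0.4,0,0,0],
    [10,0.4,0,0,0],
    [10,0.4,0,0,0]
  ]
}}

```text
time_s: 26.65
eef_pos: [0.5492, -0.354, 0.0826]
orientation: [-3.141, 0.002, -0.001]
ft_force: [-9.7, 1.6, 11.8]
width: 0.0247
finger_force: 39.4
```

```bash
python3 look.py s10
```

```text
pose [ 0.5492 -0.354   0.0826] [-3.141e+00  2.000e-03 -1.000e-03] rel [ 0.71 -0.    0.06] turn -0.001 q7 -0.37 t 26.6 w 0.0247
green (400, 296, 19, 28) 90.0
red (404, 295, 17, 28) 20.0
pin (346, 318, 13, 19) 132.5
pin (374, 313, 25, 48) 388.5
-0.375 ...KKK.......KKKKKGGGGGGGGGG???RRRR.....
-0.365 .....KK.......KKKKKKGGGGGGG???RRRRR.....
-0.354 ..KKKKKKKKKKKKKKKKKGGGGGGGGGG???RR......
-0.344 KK..KKK........KKGGGGGGGGGGGGGRRRRR.....
-0.334 ................KKGGGGGGGGGGG??RRR......
```

>>> {"op": "apply_moves", "data": {
  "motion": [
    [10,0.05,0,0,0],
    [10,0.1,0,0,0],
    [10,0.15,0,0,0],
    [10,0.2,0,0,0],
    [10,0.25,0,0,0],
    [10,0.3,0,0,0],
    [10,0.35,0,0,0],
    [10,0.4,0,0,0],
    [10,0.4,0,0,0],
    [10,0.4,0,0,0]
  ]
}}

```text
time_s: 27.7
eef_pos: [0.5591, -0.3541, 0.0827]
orientation: [-3.141, 0.002, -0.001]
ft_force: [-9.8, 1.8, 11.6]
width: 0.0247
finger_force: 39.4
```

```bash
python3 look.py s11
```

```text
pose [ 0.5591 -0.3541  0.0827] [-3.141e+00  2.000e-03 -1.000e-03] rel [ 0.32 -0.    0.07] turn -0.001 q7 -0.39 t 27.7 w 0.0247
green (400, 296, 19, 28) 89.0
red (403, 295, 18, 28) 17.5
pin (351, 316, 12, 19) 134.5
pin (378, 314, 25, 46) 361.0
-0.375 ................KKKKGGGGGGGG???RRRR.....
-0.365 ....KKK.......KKKKKKGGGGGGG???RRRRR.....
-0.354 ..KKKKKKKKKKKKKKKKKGGGGGGGGGG???RR......
-0.344 KK..KKK........KKKKKGGGGGGGGGGRRRRR.....
-0.334 ................KKGGGGGGGGGGG??RRR......
```

>>> {"op": "apply_moves", "data": {
  "motion": [
    [10,0.05,0,0,0],
    [10,0.1,0,0,0],
    [10,0.15,0,0,0],
    [10,0.2,0,0,0],
    [10,0.2,0,0,0],
    [10,0.2,0,0,0]
  ]
}}

```text
time_s: 28.35
eef_pos: [0.563, -0.3541, 0.0826]
orientation: [-3.14, 0.004, -0.002]
ft_force: [-12.6, 1.9, 13.7]
width: 0.0251
finger_force: 39.6
```

```bash
python3 look.py s12
```

```text
pose [ 0.563  -0.3541  0.0826] [-3.14e+00  4.00e-03 -2.00e-03] rel [ 0.16 -0.    0.06] turn -0.002 q7 -0.4 t 28.4 w 0.0251
green (401, 296, 18, 28) 47.5
red (404, 295, 17, 28) 19.0
pin (377, 320, 3, 6) 6.5
pin (352, 316, 13, 19) 137.5
pin (380, 314, 25, 45) 362.0
-0.375 ................WW..KKKGGGGG???RRRR.....
-0.365 ....KKK.......WWW...KKGGGGG???RRRRR.....
-0.354 ..KKKKKKKKKKKKKK.KKKKKKKGGGGG???RR......
-0.344 KK.............WW...KKGGGGGGGGRRRRR.....
-0.334 ................WWKKKKKGGGGGG??RRR......
```

>>> {"op": "apply_moves", "data": {
  "motion": [
    [10,0.05,0,0,0],
    [10,0.1,0,0,0],
    [10,0.15,0,0,0],
    [10,0.2,0,0,0],
    [10,0.2,0,0,0],
    [10,0.2,0,0,0]
  ]
}}

```text
time_s: 29.0
eef_pos: [0.5673, -0.3541, 0.0826]
orientation: [-3.14, 0.005, -0.002]
ft_force: [-14.3, 3.2, 14.9]
width: 0.0251
finger_force: 39.7
```

```bash
python3 look.py s13
```

```text
pose [ 0.5673 -0.3541  0.0826] [-3.14e+00  5.00e-03 -2.00e-03] rel [-0.01 -0.    0.07] turn -0.002 q7 -0.4 t 29.0 w 0.0251
red (404, 295, 17, 28) 19.0
pin (354, 315, 13, 19) 140.5
pin (381, 314, 25, 45) 349.5
-0.375 ................WWWW.GGKKKKK???RRRR.....
-0.365 .....KK.......WWWWWWGGKKKKK???RRRRR.....
-0.354 ..KKKKKKKKKKKKKK.KKKKKKKKKGGG???RR......
-0.344 KK..KKK........WWWWWGGGGGKKK??RRRRR.....
-0.334 ................WWWWWGGKKKGGG??RRR......
```

>>> {"op": "apply_moves", "data": {
  "motion": [
    [10,0,0,0,0],
    [40,0,0,0,0],
    [70,0,0,0,0],
    [80,0,0,0,0],
    [80,0,0,-0.6,0],
    [80,0,0,-1.8,0],
    [80,0,0,-3.2,0],
    [80,0,0,-4.8,0],
    [80,0,0,-6,0],
    [80,-1,0,-6.4,0]
  ]
}}

```text
time_s: 30.05
eef_pos: [0.5502, -0.3543, 0.2455]
orientation: [3.138, -0.006, 0.003]
ft_force: [-0.5, -0.8, 0.0]
width: 0.0799
finger_force: 0.0
```

```bash
python3 look.py s14
python3 - <<'E'
from h import *
c=cam('wrist'); im=c['img']; hsv=cv2.cvtColor(im,cv2.COLOR_BGR2HSV)
c=cam('top'); hsv=cv2.cvtColor(c['img'],cv2.COLOR_BGR2HSV); m=cv2.inRange(hsv,(5,110,60),(14,255,255)); 
m[:, :250]=0;m[:,306:]=0;m[:125]=0;m[200:]=0
print('lid/mat px',cv2.boundingRect(m))
E
```

```text
pose [ 0.5502 -0.3543  0.2455] [ 3.138e+00 -6.000e-03  3.000e-03] rel [ 0.64 -0.03  6.58] turn 0.003 q7 -0.52 t 30.1 w 0.0799
red (408, 303, 13, 20) 16.0
pin (354, 316, 15, 18) 180.0
pin (361, 287, 45, 72) 916.5
-0.375 ................WWWWGGGKKKKK???RRRR.....
-0.365 ..............WWWWWWGGKKKKK???RRRRR.....
-0.354 ..KKKKKKKKKKKKKK.KKKKKKKKKGGG???RR......
-0.344 KKKKKKK........WW...GGKKKKKKRRRRRRR.....
-0.334 KKKKKKKKKKKKKKKKKKKKKKKKKKKKKKKKKKKKKKK.
lid/mat px (253, 129, 50, 69)
```

```bash
python3 -c "
from h import *
print(robot.close_job())"
```

```text
the job is handed in; nothing more can be done
None
```

The job is handed in (no verdict was returned): the lid lies knob up on the cork mat, the rolling pin is clamped crosswise in the gauge with the pointer in the green band after release, and the arm is clear at about 30 s.

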